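# Scan the label of the peg jar in the rec room

### The arm

A 6-joint arm with a two-finger parallel gripper is mounted at the origin on the work surface. World frame = base frame: x ahead of the robot, y to its left, z up, the work surface at z = 0. Lengths are in m, angles in rad, forces in N, time in s.
With the tool pointing down it reaches from about 0.25 to 0.8 m from the base axis. Payload 8.5 kg.
Tool frame: the origin (TCP) lies on the mounting face of the last link; the fingertips stand 173 mm ahead of it and the grasp point (between the pads) lies 155 mm ahead of it; z points along the fingers, y is the line along which they close (so a half turn about z gives the same grasp; the last joint's range is limited). The gripper opens to 85 mm and grips with 20 to 120 N. Pads are 22 mm wide; open, the fingers measure 114 mm over their backs; the gripper's body (76 mm by 85 mm) begins 54 mm behind the grasp point. The pads swing forward as they close: fully open they stand 13 mm farther back than shut.
Start: joints at [1.165, 0.238, -0.013, 1.319, 0, 1.571], TCP at [0.207, 0.482, 0.405] pointing down, gripper open.
Joint ranges: [-2.66, 2.66], [-1.03, 1.9], [-1.14, 1.46], [-1.82, 2.27], [-1.45, 1.34], [-3.14, 3.14]. Speed limits (rad/s): [2.22, 2.22, 2.79, 3.14, 3.14, 3.14].

### API

Orientations are given as a 3x3 rotation matrix whose columns are the frame's x, y, z axes.
In Python, from station import robot, camera, camera_model, ticket gives the robot as it stands. The module is installed in compiled form; this text tells all that it offers.
- The arm moves only by the tool jog_arm, never from a script. Its argument "series" is a list of rows, each an object with "travel": the shift along the tool's x, y, z normalised to -1 to 1, where 1 is 0.3 m, a list of three; "rotation": the turn, a rotation vector about the tool's x, y, z normalised to -1 to 1, where 1 is pi/2 rad, a list of three. In form: [{"travel": [tx, ty, tz], "rotation": [wx, wy, wz]}, ...]. A call has 1 to 12 rows; each row shifts and turns the commanded pose from where the row before left it, along the tool's axes as they then stand; what a row does not reach is not made up. A row lasts 1/12 s, in which the tool goes at most 41.7 mm and 7.16 degrees, less where a joint would pass 70% of its speed; a pose out of reach is approached as far as the arm can. A call with a number of a shift or a turn outside -1 to 1 is refused whole. A call with a gripper value outside its range is refused whole. "grip" is the gripper command: -1 is fully open, 1 is shut, values between are in proportion, set as the call begins (left out, the last holds). The fingers move at their own pace and stop on an object; "grip_force" is the grip in N (left out, the last holds). Time passes only in rows, so rows that do not move let the fingers close. It gives the time, the measured TCP pose, the force, the opening and the grip force at its end, in the units of the state.
- robot.get_obs(): the state, without advancing time (a new reading comes with each control period).
- camera(name): name is "side" or "top" or "wrist"; returns (picture, depth): 400x640x3 uint8, blue, green, red; 400x640 float32, m along the optical axis (not along the pixel's ray), 0 where there is no reading.
- camera_model(name): a dict with "vfov" (degrees; the focal length in pixels is half the picture's height over the tangent of half this angle, whatever the lens; pixels are square), "cx", "cy" (the principal point, pixels), "rvec" (rotation vector, rad) and "tvec" (3), from world to camera coordinates, as OpenCV has them. Camera axes: x right, y down, z forward; pixel columns grow to the right and rows downward; lengths in m; the calibration is good to about 2 mm. A picture is of the moment at which its call begins: read the wrist's pose just before it. camera_model takes no time and is no camera call; for the wrist camera it gives the pose at the moment of the call.
- ticket.hand_in(): hands the job in; it is judged then, once.
The state is a dict: "time": time; "joint_pos": joint angles; "joint_velocities": joint speeds; "joint_efforts": joint torques, N m; "ee_pos": TCP position; "ee_rot": TCP orientation; "force": force on the tool from outside, world axes, zero at the start; "ft_torque": the same for the moment, N m; "width": finger opening in m; "grasp_force": force on a finger pad.
Only numpy, scipy, OpenCV 4.12 (cv2) and the standard library are available. Lean on these libraries where they do the work, as an engineer would, in place of code of your own. Each camera call takes 0.05 s, during which the arm holds its last target. There are 200 camera calls.

### The job

Log the jar of pegs: take the handheld scanner out of its tray, hold it steady over the centre of the barcode label on the lid of the taller glass jar (the one with the pegs), pointing straight down about 5 cm above the label, for a second or two and without touching or moving the jar. Then set the scanner gently back in its tray, standing on its head as before, and let go.

Things in the scene. Friction and masses are not known exactly. Their poses are not given: they have to be found in the camera images.
- scanner_grip (a point): Centre of the scanner's handle. The scanner stands upright on its head in the tray: a black head 50 x 44 mm (along its x and y) and 38 mm high with a 7 mm collar on it, and above that a pale upright handle 36 x 26 mm in section reaching to 128 mm above the scanner's underside. This point is 85 mm above the underside. z points up along the handle; the 26 mm width of the handle (the one to grip) is along y. Loose, 0.15 to 0.31 kg.
- scanner_window (a point): Centre of the scanner's underside, where its window is; it looks along -z of this point, so straight down as it stands. Axes as for the handle.
- jar_label (a point): Centre of the barcode label (40 x 26 mm) on the lid of the taller glass jar: loose, 76 mm across, lid 72 mm across, label 111 mm above the table, pegs inside; z up. A shorter jar (64 mm high, 56 mm lid, marbles inside) and a cardboard box (56 mm high) have such labels too and are not to be scanned. Higher than this label: only a bin (170 mm, far right corner) and a radio (150 mm, right edge).
- tray_floor (a point): Centre of the inner floor of the scanner's grey open tray, fixed to the table: 88 x 82 mm outside (along x and y), inside 78 x 72 mm, floor 4 mm above the table, walls up to 25 mm above the table; z up. The scanner stands on this floor, its x within 10 degrees of the tray's x.
Not all that is in view belongs to the job. Leave any orange look-alike of the part that bears scanner_grip alone. Of the things that look like the part that bears tray_floor, the larger one is meant.

How it is judged:
On the way, in this order (a step that is already met when the one before it is completed fails the run):
1. the scanner is lifted clear of its tray (z of scanner_window in the frame of tray_floor above 0.04 m), for 0.1 s.
2. the scanner is held steady for 1 s over the label of the taller jar: its window within 20 mm of the label's centre seen from above, 25 to 85 mm above it, pointing straight down within 10 degrees (horizontal distance between scanner_window and jar_label below 0.02 m and z of scanner_window in the frame of jar_label between 0.025 and 0.085 m and angle between scanner_window's own z axis and vertical below 0.175 rad and linear speed of scanner below 0.03 m/s), for 1 s.
3. the scanner is lowered to the floor of its tray (within 15 mm) while still held, not dropped (horizontal distance between scanner_window and tray_floor below 0.025 m and z of scanner_window in the frame of tray_floor below 0.015 m and contact force between the fingers and scanner above 0.5 N), for 0.05 s.
At the end, for the whole second after the job is handed in: The scanner stands upright (within about 6 degrees) and at rest on the floor of its tray, its window within 25 mm of the tray's centre and 5 mm of its floor; the taller jar is within 15 mm of where it stood (horizontal distance between scanner_window and tray_floor below 0.025 m and z of scanner_window in the frame of tray_floor below 0.005 m and angle between scanner_window's own z axis and vertical below 0.1 rad and linear speed of scanner below 0.02 m/s and distance of jar_label from where it was at the start of the episode below 0.015 m); the robot touches nothing.
It fails at once if the taller jar is touched by the scanner or the fingers (more than 1 N) (contact force between any of scanner, the fingers and jar above 1 N).
It fails at once if the taller jar is moved more than 15 mm (distance of jar_label from where it was at the start of the episode above 0.015 m).
It also fails if it takes over 58 s, if anything falls off the work surface, if the arm or the gripper's body presses on something with over 40 N, if the wrist force passes 120 N, or if a joint passes its speed limit or range.

## Working session

There is one attempt and no reset: what is moved stays moved. The work goes in short steps, Python scripts to look and compute and a tool call to move; the robot and the scene stay as the last step left them, time stands still between calls to the robot, and variables do not carry over. Pictures are saved under pics/ and viewed, at most 10 in all, crops included, and the job is handed in when it is done.

Besides the shell and the picture viewer there is one more tool, called after "Request:" by a JSON object that holds its "api" and its "payload". jog_arm: Moves the arm, as the interface text tells. Its arguments: {"type":"object","properties":{"series":{"type":"array","items":{"type":"object","properties":{"travel":{"type":"array","items":{"type":"number"}},"rotation":{"type":"array","items":{"type":"number"}}}}},"grip":{"type":"number"},"grip_force":{"type":"number"}},"required":["series"]}

```bash
mkdir -p pics; cat > h.py <<'E'
import numpy as np, cv2
from station import robot, camera, camera_model, ticket
def K(m):
    f=200/np.tan(np.radians(m['vfov'])/2); return np.array([[f,0,m['cx']],[0,f,m['cy']],[0,0,1]])
def ray(m,u,v):
    R=cv2.Rodrigues(np.array(m['rvec'],float))[0]; t=np.array(m['tvec'],float).ravel()
    return -R.T@t, R.T@np.linalg.inv(K(m))@np.array([u,v,1.])
def onz(m,u,v,z):
    c,d=ray(m,u,v); return c+d*(z-c[2])/d[2]
def cloud(m,dep):
    R=cv2.Rodrigues(np.array(m['rvec'],float))[0]; t=np.array(m['tvec'],float).ravel()
    v,u=np.mgrid[0:400,0:640]; k=K(m)
    P=np.stack([(u-k[0,2])/k[0,0]*dep,(v-k[1,2])/k[1,1]*dep,dep],-1)
    return (P-t)@R
E
python3 - <<'E'
from h import *
for n in ("top","side"):
    m=camera_model(n); p,d=camera(n); cv2.imwrite(f"pics/{n}0.png",p); np.savez(f"{n}0.npz",p=p,d=d)
    print(n,m,ray(m,320,200))
print(robot.get_obs())
E
```

```text
top {'vfov': 57.70741588028606, 'cx': 317.65978330604077, 'cy': 199.20904101275212, 'rvec': array([ 2.0526608 , -2.15208763,  0.23591482]), 'tvec': array([-0.02458809,  0.61346721,  0.75816206])} (array([ 0.42820609, -0.04944654,  0.87518621]), array([ 0.21936454, -0.01130844, -0.97560116]))
side {'vfov': 47.24073529033531, 'cx': 325.54334700408305, 'cy': 209.98371065856907, 'rvec': array([ 2.42430877, -0.07246013,  0.0159893 ]), 'tvec': array([-0.57354174,  0.0261758 ,  1.0998138 ])} (array([ 0.53957432, -0.73411591,  0.84211584]), array([ 0.02012036,  0.67295192, -0.739834  ]))
{'time': 0.1, 'joint_pos': array([ 1.16496613e+00,  2.38721724e-01, -1.41557113e-02,  1.31920015e+00,
        2.35580808e-05,  1.57082788e+00]), 'joint_velocities': array([-0.00021769, -0.0016322 ,  0.0019579 ,  0.00044099,  0.0012284 ,
        0.00012638]), 'joint_efforts': array([ 1.11425856e-03, -5.39723468e+01,  3.46997523e+01,  1.34651782e-02,
        4.16168280e-05, -1.35350922e-05]), 'ee_pos': array([0.20720039, 0.48222522, 0.40414682]), 'ee_rot': array([[-9.18762497e-01,  3.94810328e-01, -5.27462872e-04],
       [ 3.94810680e-01,  9.18761755e-01, -1.16789011e-03],
       [ 2.35176351e-05, -1.28126161e-03, -9.99999179e-01]]), 'force': array([ 0.107804  ,  0.30480368, -0.03038799]), 'ft_torque': array([-0.03798574,  0.03923049, -0.01119364]), 'grasp_force': 0.0, 'width': 0.08551743580903193}
```

View pics/top0.png

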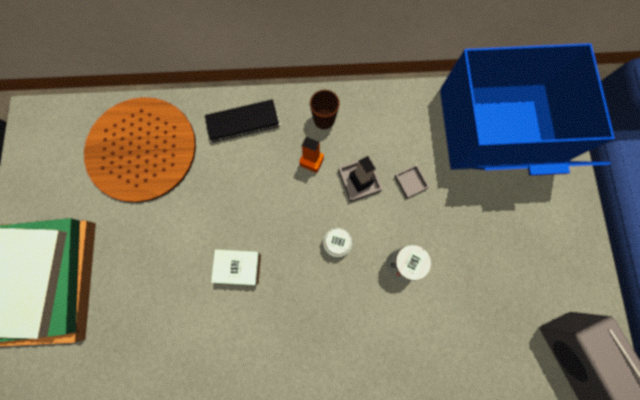

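View pics/side0.png

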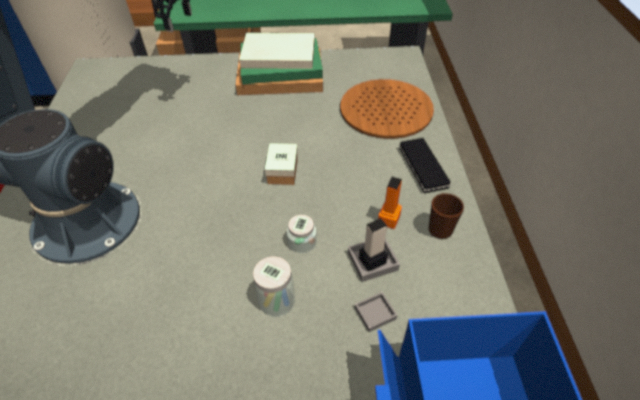

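The top view shows the tray with the scanner at about (360,178), the tall jar's lid at (413,263), and an orange look-alike at (312,155). The side view shows the scanner at (375,245) and the tall jar's lid at (272,273). Next I'll measure these.

```bash
python3 - <<'E'
from h import *
vis=[]
for n,(lid,scan) in {"top":((413,263),(362,176)),"side":((272,272),(374,248))}.items():
    m=camera_model(n); z=np.load(n+"0.npz"); p,d=z['p'],z['d']; P=cloud(m,d); ok=d>0
    print(n,"table z med",np.median(P[300:330,180:230,2]) )
    g=p.min(2).astype(int); v,u=np.mgrid[0:400,0:640]
    # lid: bright
    M=((g>150)&(np.hypot(u-lid[0],v-lid[1])<28)).astype(np.uint8)
    M=cv2.morphologyEx(M,cv2.MORPH_CLOSE,np.ones((9,9)))
    c=max(cv2.findContours(M,0,1)[0],key=cv2.contourArea)
    e=cv2.fitEllipse(c); print("lid ell",e,onz(m,*e[0],.111),"cloud med",np.median(P[(M>0)&ok],0))
    D=((g<140)&(np.hypot(u-lid[0],v-lid[1])<10))
    pts=onz; q=np.array([onz(m,a,b,.111)[:2] for a,b in zip(u[D],v[D])]); print("bars",q.mean(0),len(q))
    # scanner pts by height
    S=ok&(np.hypot(P[...,0]-P[scan[1],scan[0],0],P[...,1]-P[scan[1],scan[0],1])<.09)
    for lo,hi in((.012,.03),(.03,.05),(.06,.11),(.11,.128),(.128,.15)):
        s=S&(P[...,2]>lo)&(P[...,2]<hi); 
        if s.sum()>5:
            r=cv2.minAreaRect(P[s][:,:2].astype(np.float32)*1000); print(lo,s.sum(),P[s].mean(0).round(4),np.round(r[0],1),np.round(r[1],1),r[2])
    x,y=scan
    vis.append(cv2.resize(p[y-45:y+45,x-60:x+60],(600,450),interpolation=cv2.INTER_CUBIC))
cv2.imwrite("pics/crop1.png",cv2.resize(np.hstack(vis),(800,300)))
E
```

```text
top table z med -0.00025641682007143305
lid ell ((413.7167663574219, 261.9622802734375), (33.11457824707031, 35.573387145996094), 140.48294067382812) [ 0.4591269  -0.24614666  0.111     ] cloud med [ 0.45919835 -0.24651733  0.10960576]
bars [ 0.4592711  -0.24484672] 85
0.012 362 [ 0.659  -0.1537  0.0223] [ 669.9 -158.6] [88.5 82.1] 16.735166549682617
0.03 172 [ 0.6572 -0.1562  0.0419] [ 668.  -161.3] [48.6 44.3] 26.171045303344727
0.06 115 [ 0.659  -0.1559  0.0852] [ 660.3 -155.3] [40.4 18.1] 57.055789947509766
0.11 52 [ 0.658  -0.1571  0.1185] [ 660.4 -155.6] [40.1 17. ] 56.722991943359375
0.128 189 [ 0.668  -0.1606  0.1317] [ 668.1 -160.8] [35.1 25.6] 25.404815673828125
side table z med 0.0008672802905924548
lid ell ((273.8551025390625, 271.9844055175781), (32.324806213378906, 44.65726852416992), 94.7192153930664) [ 0.46304188 -0.24790534  0.111     ] cloud med [ 0.4610386  -0.24638677  0.11034602]
bars [ 0.45849705 -0.245074  ] 73
0.012 716 [ 0.6675 -0.1804  0.0213] [ 676.4 -189. ] [ 93.4 147. ] 12.743072509765625
0.03 255 [ 0.6654 -0.175   0.0414] [ 665.1 -175. ] [35.  61.7] 76.64470672607422
0.06 285 [ 0.6661 -0.1719  0.0857] [ 667.2 -170.7] [20.5 41. ] 82.97396850585938
0.11 118 [ 0.6657 -0.1717  0.1195] [ 666.1 -171. ] [21.4 40.7] 78.19649505615234
0.128 195 [ 0.6678 -0.1629  0.1327] [ 668.2 -162. ] [35.5 26.7] 24.033790588378906
```

View pics/crop1.png

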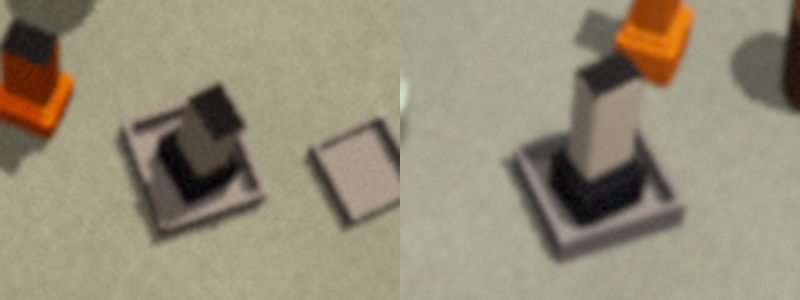

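Request:
{"api": "jog_arm", "payload": {"series": [{"travel": [0,0,0],"rotation": [0,0,-0.067]},{"travel": [0,0,0],"rotation": [0,0,-0.067]},{"travel": [0,0,0],"rotation": [0,0,-0.067]},{"travel": [0,0,0],"rotation": [0,0,-0.067]},{"travel": [0,0,0],"rotation": [0,0,-0.067]},{"travel": [0,0,0],"rotation": [0,0,-0.067]},{"travel": [0,0,0],"rotation": [0,0,-0.067]},{"travel": [0,0,0],"rotation": [0,0,-0.067]},{"travel": [0,0,0],"rotation": [0,0,0]}], "grip": -1}}

```text
time: 0.85
ee_pos: [0.2072, 0.4822, 0.4043]
ee_rot: [[-0.904, -0.427, -0.0], [-0.427, 0.904, -0.001], [0.001, -0.001, -1.0]]
force: [-0.3, 0.6, 0.2]
width: 0.0855
grasp_force: 0.0
```

```bash
cat > go.py <<'E'
import sys
from h import *
o=robot.get_obs(); R=o['ee_rot']; t=np.array([float(a) for a in sys.argv[1:4]])
print('t',o['time'],'j',o['joint_pos'].round(3),'pos',o['ee_pos'].round(4),'yaw y',np.degrees(np.arctan2(R[1,1],R[0,1])).round(2),'z',R[:,2].round(4),'w',o['width'].round(4),'gf',round(float(o['grasp_force']),1),'F',o['force'].round(1))
print('tool shift/0.3',(R.T@(t-o['ee_pos'])/0.3).round(4))
E
python3 go.py .668 -.161 .404
```

```text
Traceback (most recent call last):
  File "go.py", line 4, in <module>
    print('t',o['time'],'j',o['joint_pos'].round(3),'pos',o['ee_pos'].round(4),'yaw y',np.degrees(np.arctan2(R[1,1],R[0,1])).round(2),'z',R[:,2].round(4),'w',o['width'].round(4),'gf',round(float(o['grasp_force']),1),'F',o['force'].round(1))
                                                                                                                                                              ^^^^^^^^^^^^^^^^
AttributeError: 'float' object has no attribute 'round'
```

```bash
sed -i "s/o\['width'\].round(4)/round(o['width'],4)/" go.py; python3 go.py .668 -.161 .404
```

```text
t 0.85 j [ 1.165  0.239 -0.014  1.319 -0.     0.724] pos [0.2072 0.4822 0.4043] yaw y 115.26 z [-3.e-04 -8.e-04 -1.e+00] w 0.0855 gf 0.0 F [-0.3  0.6  0.2]
tool shift/0.3 [-4.7420e-01 -2.5946e+00  2.3000e-03]
```

Request:
{"api": "jog_arm", "payload": {"series": [{"travel": [-0.0198,-0.108,0]},{"travel": [-0.0198,-0.108,0]},{"travel": [-0.0198,-0.108,0]},{"travel": [-0.0198,-0.108,0]},{"travel": [-0.0198,-0.108,0]},{"travel": [-0.0198,-0.108,0]},{"travel": [-0.0198,-0.108,0]},{"travel": [-0.0198,-0.108,0]},{"travel": [-0.0198,-0.108,0]},{"travel": [-0.0198,-0.108,0]},{"travel": [-0.0198,-0.108,0]},{"travel": [-0.0198,-0.108,0]}]}}

```text
$.series[0]: bad value
```

Request:
{"api": "jog_arm", "payload": {"series": [{"travel": [-0.0198,-0.108,0]},{"travel": [-0.0198,-0.108,0]},{"travel": [-0.0198,-0.108,0]},{"travel": [-0.0198,-0.108,0]},{"travel": [-0.0198,-0.108,0]},{"travel": [-0.0198,-0.108,0]},{"travel": [-0.0198,-0.108,0]},{"travel": [-0.0198,-0.108,0]},{"travel": [0,0,0]},{"travel": [0,0,0]},{"travel": [0,0,0]}]}}

```text
$.series[0]: bad value
```

```bash
python3 go.py .668 -.161 .404; python3 - <<'E'
from h import *
m=camera_model("wrist");p,d=camera("wrist");cv2.imwrite("pics/w1.png",p);np.savez("w1.npz",p=p,d=d)
E
```

```text
t 0.85 j [ 1.165  0.239 -0.014  1.319 -0.     0.724] pos [0.2072 0.4822 0.4043] yaw y 115.26 z [-3.e-04 -8.e-04 -1.e+00] w 0.0855 gf 0.0 F [-0.3  0.6  0.2]
tool shift/0.3 [-4.7420e-01 -2.5946e+00  2.3000e-03]
```

View pics/w1.png

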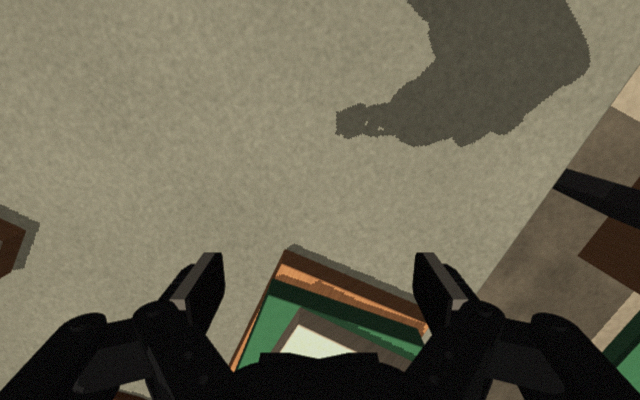

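The moves were refused because each row needs a rotation, so the arm hasn't moved. The wrist picture shows only the books at (330,330) and the two fingers at (200,280) and (435,280). I'll resend the moves.

Request:
{"api": "jog_arm", "payload": {"series": [{"travel": [-0.0198,-0.108,0],"rotation": [0,0,0]},{"travel": [-0.0198,-0.108,0],"rotation": [0,0,0]},{"travel": [-0.0198,-0.108,0],"rotation": [0,0,0]},{"travel": [-0.0198,-0.108,0],"rotation": [0,0,0]},{"travel": [-0.0198,-0.108,0],"rotation": [0,0,0]},{"travel": [-0.0198,-0.108,0],"rotation": [0,0,0]},{"travel": [-0.0198,-0.108,0],"rotation": [0,0,0]},{"travel": [-0.0198,-0.108,0],"rotation": [0,0,0]},{"travel": [-0.0198,-0.108,0],"rotation": [0,0,0]},{"travel": [-0.0198,-0.108,0],"rotation": [0,0,0]},{"travel": [-0.0198,-0.108,0],"rotation": [0,0,0]},{"travel": [-0.0198,-0.108,0],"rotation": [0,0,0]}]}}

```text
time: 1.9
ee_pos: [0.4367, 0.1585, 0.4047]
ee_rot: [[-0.908, -0.419, 0.0], [-0.419, 0.908, 0.0], [-0.0, -0.0, -1.0]]
force: [-0.2, 0.8, -0.1]
width: 0.0854
grasp_force: 0.0
```

Request:
{"api": "jog_arm", "payload": {"series": [{"travel": [-0.0198,-0.108,0],"rotation": [0,0,0]},{"travel": [-0.0198,-0.108,0],"rotation": [0,0,0]},{"travel": [-0.0198,-0.108,0],"rotation": [0,0,0]},{"travel": [-0.0198,-0.108,0],"rotation": [0,0,0]},{"travel": [-0.0198,-0.108,0],"rotation": [0,0,0]},{"travel": [-0.0198,-0.108,0],"rotation": [0,0,0]},{"travel": [-0.0198,-0.108,0],"rotation": [0,0,0]},{"travel": [-0.0198,-0.108,0],"rotation": [0,0,0]},{"travel": [0,0,0],"rotation": [0,0,0]},{"travel": [0,0,0],"rotation": [0,0,0]}]}}

```text
time: 2.73
ee_pos: [0.5893, -0.0563, 0.4038]
ee_rot: [[-0.909, -0.417, -0.001], [-0.417, 0.909, 0.0], [0.001, 0.001, -1.0]]
force: [-0.6, -0.6, 0.1]
width: 0.0853
grasp_force: 0.0
```

```bash
python3 go.py .668 -.161 .404; python3 - <<'E'
from h import *
m=camera_model("wrist");p,d=camera("wrist");cv2.imwrite("pics/w2.png",p);np.savez("w2.npz",p=p,d=d)
P=cloud(m,d); c=[.668,-.161]
S=(d>0)&(np.hypot(P[...,0]-c[0],P[...,1]-c[1])<.08)
for lo,hi in((.012,.03),(.03,.05),(.06,.11),(.124,.14)):
    s=S&(P[...,2]>lo)&(P[...,2]<hi)
    if s.sum()>5:
        r=cv2.minAreaRect(P[s][:,:2].astype(np.float32)*1000);print(lo,s.sum(),P[s].mean(0).round(4),np.round(r[0],1),np.round(r[1],1),r[2])
E
```

```text
t 2.7333 j [-0.095  0.356  0.152  1.368 -0.    -0.525] pos [ 0.5893 -0.0563  0.4038] yaw y 114.65 z [-0.0013  0.     -1.    ] w 0.0853 gf 0.0 F [-0.6 -0.6  0.1]
tool shift/0.3 [-0.0929 -0.4267 -0.0011]
0.012 1953 [ 0.659  -0.1562  0.0218] [ 671.  -159.9] [88.6 83.2] 16.693748474121094
0.03 975 [ 0.6573 -0.1565  0.0419] [ 668.6 -162. ] [49.  43.8] 25.65930938720703
0.06 1123 [ 0.6596 -0.157   0.0869] [ 661.4 -157.3] [41.1 20. ] 60.27079772949219
0.124 1506 [ 0.6674 -0.1612  0.131 ] [ 668.8 -161.9] [36. 26.] 25.452024459838867
```

View pics/w2.png

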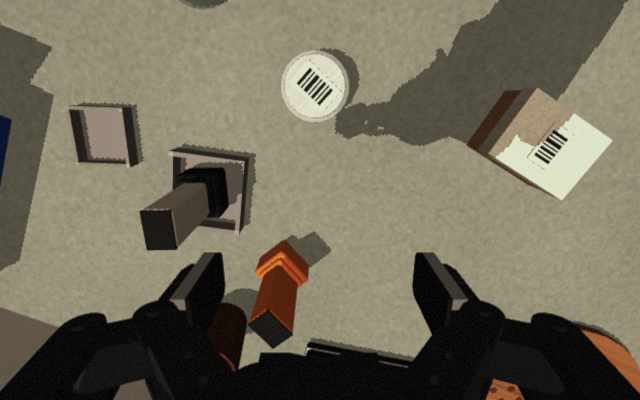

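The wrist view shows the scanner in its tray with the handle top at (160,230), the orange look-alike at (278,290) and the shorter jar at (315,85). Scanner centre is at about (0.6685, -0.1617), yaw 25.4°. I'll go over it, narrow the opening, and correct the yaw.

Request:
{"api": "jog_arm", "payload": {"series": [{"travel": [-0.0186,-0.0859,0],"rotation": [0,0,-0.008]},{"travel": [-0.0186,-0.0859,0],"rotation": [0,0,0]},{"travel": [-0.0186,-0.0859,0],"rotation": [0,0,0]},{"travel": [-0.0186,-0.0859,0],"rotation": [0,0,0]},{"travel": [-0.0186,-0.0859,0],"rotation": [0,0,0]},{"travel": [0,0,0],"rotation": [0,0,0]},{"travel": [0,0,0],"rotation": [0,0,0]},{"travel": [0,0,0],"rotation": [0,0,0]},{"travel": [0,0,0],"rotation": [0,0,0]}], "grip": -0.4}}

```text
time: 3.53
ee_pos: [0.6688, -0.1576, 0.4052]
ee_rot: [[-0.901, -0.434, -0.0], [-0.434, 0.901, 0.0], [0.0, 0.0, -1.0]]
force: [0.1, 0.2, 0.2]
width: 0.0595
grasp_force: 0.0
```

```bash
python3 go.py .6685 -.1617 .248; python3 - <<'E'
from h import *
m=camera_model("wrist");p,d=camera("wrist");np.savez("w3.npz",p=p,d=d)
P=cloud(m,d); c=[.668,-.161]
S=(d>0)&(np.hypot(P[...,0]-c[0],P[...,1]-c[1])<.04)
for lo,hi in((.03,.05),(.06,.11),(.124,.14)):
    s=S&(P[...,2]>lo)&(P[...,2]<hi)
    if s.sum()>5:
        r=cv2.minAreaRect(P[s][:,:2].astype(np.float32)*1000);print(lo,s.sum(),np.round(r[0],1),np.round(r[1],1),r[2])
E
```

```text
t 3.5333 j [-0.231  0.532  0.441  1.48   0.    -0.681] pos [ 0.6688 -0.1576  0.4052] yaw y 115.75 z [-2.e-04  2.e-04 -1.e+00] w 0.0595 gf 0.0 F [0.1 0.2 0.2]
tool shift/0.3 [ 0.0068 -0.0121  0.5238]
0.03 810 [ 669.2 -162.6] [49.4 43.9] 25.553783416748047
0.06 294 [ 655.1 -169.2] [ 4.5 26. ] 25.37767791748047
0.124 1463 [ 669.3 -162.4] [35.8 26. ] 26.10055160522461
```

Request:
{"api": "jog_arm", "payload": {"series": [{"travel": [0.006,-0.014,0.02],"rotation": [0,0,0]},{"travel": [0,0,0.06],"rotation": [0,0,0]},{"travel": [0,0,0.06],"rotation": [0,0,0]},{"travel": [0,0,0.06],"rotation": [0,0,0]},{"travel": [0,0,0.06],"rotation": [0,0,0]},{"travel": [0,0,0.06],"rotation": [0,0,0]},{"travel": [0,0,0.06],"rotation": [0,0,0]},{"travel": [0,0,0.06],"rotation": [0,0,0]},{"travel": [0,0,0.06],"rotation": [0,0,0]},{"travel": [0,0,0.024],"rotation": [0,0,0]},{"travel": [0,0,0],"rotation": [0,0,0]},{"travel": [0,0,0],"rotation": [0,0,0]}]}}

```text
time: 4.58
ee_pos: [0.6695, -0.1634, 0.2479]
ee_rot: [[-0.901, -0.434, -0.0], [-0.434, 0.901, -0.0], [0.0, 0.0, -1.0]]
force: [-0.2, 0.1, 0.6]
width: 0.06
grasp_force: 0.0
```

```bash
python3 go.py .669 -.1622 .248
```

```text
t 4.5833 j [-0.239  0.596  0.148  1.124 -0.    -0.688] pos [ 0.6695 -0.1634  0.2479] yaw y 115.72 z [-2.e-04 -1.e-04 -1.e+00] w 0.06 gf 0.0 F [-0.2  0.1  0.6]
tool shift/0.3 [-0.0002  0.0045 -0.0005]
```

Request:
{"api": "jog_arm", "payload": {"series": [{"travel": [0,0.0045,0],"rotation": [0,0,0]},{"travel": [0,0,0],"rotation": [0,0,0]},{"travel": [0,0,0],"rotation": [0,0,0]},{"travel": [0,0,0],"rotation": [0,0,0]},{"travel": [0,0,0],"rotation": [0,0,0]},{"travel": [0,0,0],"rotation": [0,0,0]},{"travel": [0,0,0],"rotation": [0,0,0]},{"travel": [0,0,0],"rotation": [0,0,0]},{"travel": [0,0,0],"rotation": [0,0,0]},{"travel": [0,0,0],"rotation": [0,0,0]},{"travel": [0,0,0],"rotation": [0,0,0]},{"travel": [0,0,0],"rotation": [0,0,0]}], "grip": 1, "grip_force": 50}}

```text
time: 5.58
ee_pos: [0.6693, -0.1624, 0.2487]
ee_rot: [[-0.901, -0.434, 0.002], [-0.434, 0.901, -0.0], [-0.001, -0.001, -1.0]]
force: [-0.5, 1.2, 7.0]
width: 0.0255
grasp_force: 49.1
```

Request:
{"api": "jog_arm", "payload": {"series": [{"travel": [0,0,-0.02],"rotation": [0,0,0]},{"travel": [0,0,-0.03],"rotation": [0,0,0]},{"travel": [0,0,-0.06],"rotation": [0,0,0]},{"travel": [0,0,-0.06],"rotation": [0,0,0]},{"travel": [0,0,-0.07],"rotation": [0,0,0]},{"travel": [0,0,-0.07],"rotation": [0,0,0]},{"travel": [0,0,-0.07],"rotation": [0,0,0]},{"travel": [0,0,-0.07],"rotation": [0,0,0]},{"travel": [0,0,-0.07],"rotation": [0,0,0]},{"travel": [0,0,-0.06],"rotation": [0,0,0]},{"travel": [0,0,0],"rotation": [0,0,0]},{"travel": [0,0,0],"rotation": [0,0,0]}]}}

```text
time: 6.58
ee_pos: [0.6691, -0.1624, 0.4223]
ee_rot: [[-0.901, -0.434, 0.002], [-0.434, 0.901, -0.001], [-0.001, -0.001, -1.0]]
force: [0.2, -0.2, -3.5]
width: 0.0257
grasp_force: 49.3
```

```bash
python3 go.py .459 -.245 .408; python3 - <<'E'
from h import *
v=[]
for n in("top","side","wrist"):
    m=camera_model(n);p,d=camera(n);v.append(p);P=cloud(m,d);np.savez(n+"4.npz",p=p,d=d)
    S=(d>0)&(np.hypot(P[...,0]-.669,P[...,1]+.162)<.045)
    for lo,hi in((.15,.165),(.165,.2),(.2,.21),(.21,.23)):
        s=S&(P[...,2]>lo)&(P[...,2]<hi)
        if s.sum()>5:
            r=cv2.minAreaRect(P[s][:,:2].astype(np.float32)*1000);print(n,lo,s.sum(),P[s].mean(0).round(4),P[s][:,2].min().round(4),np.round(r[0],1),np.round(r[1],1),r[2])
    a=[(np.abs(P[...,0]-.459)<.06)&(np.abs(P[...,1]+.245)<.06)&(P[...,2]>.1)&(P[...,2]<.12)&(d>0)][0]
    if a.sum()>20:
        r=cv2.minAreaRect(P[a][:,:2].astype(np.float32)*1000);print('lid',r,P[a].mean(0))
cv2.imwrite("pics/c4.png",np.hstack([v[1][150:350,250:450],v[2][100:400,100:500][:200]]) if 0 else cv2.resize(np.hstack([v[1],v[2]]),(800,250)))
E
```

```text
t 6.5833 j [-0.238  0.534  0.487  1.522 -0.    -0.687] pos [ 0.6691 -0.1624  0.4223] yaw y 115.7 z [ 1.8e-03 -6.0e-04 -1.0e+00] w 0.0257 gf 49.3 F [ 0.2 -0.2 -3.5]
tool shift/0.3 [0.7505 0.0559 0.0467]
side 0.165 228 [ 0.6641 -0.1784  0.1899] 0.1775 [ 663.6 -176.2] [33.3 63.1] 74.83686065673828
side 0.2 123 [ 0.664  -0.1783  0.2052] 0.2003 [ 664.8 -177.4] [31.  61.7] 77.3058853149414
side 0.21 336 [ 0.6652 -0.174   0.2181] 0.2101 [ 667.4 -163. ] [48.7 43.8] 25.302209854125977
lid ((458.26177978515625, -245.72903442382812), (71.72514343261719, 71.06739044189453), 69.20516967773438) [ 0.45896646 -0.24881337  0.11030931]
wrist 0.165 531 [ 0.6464 -0.1733  0.1897] 0.1786 [ 647.6 -173.1] [ 4.3 43.7] 27.66207504272461
wrist 0.2 431 [ 0.6489 -0.1729  0.2062] 0.2 [ 660.9 -166.4] [33.3 44.1] 25.9009952545166
wrist 0.21 2242 [ 0.6546 -0.1693  0.216 ] 0.21 [ 660.6 -166.6] [32.1 43.2] 25.529315948486328
```

View pics/c4.png

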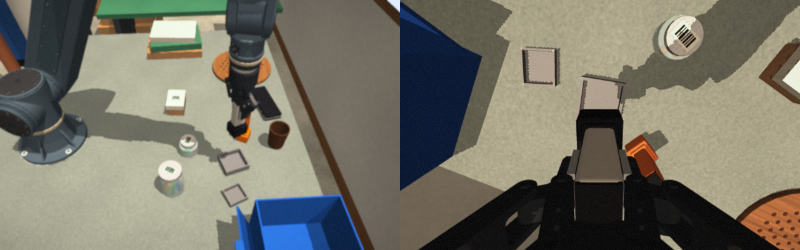

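The side and wrist views (left and right halves) show the scanner held upright below the gripper and the tray empty at (233,160) in the left half. Moving over the jar.

Request:
{"api": "jog_arm", "payload": {"series": [{"travel": [0.03,0.002,0],"rotation": [0,0,0]},{"travel": [0.06,0.004,0],"rotation": [0,0,0]},{"travel": [0.08,0.006,0],"rotation": [0,0,0]},{"travel": [0.08,0.006,0],"rotation": [0,0,0]},{"travel": [0.08,0.006,0],"rotation": [0,0,0]},{"travel": [0.08,0.006,0],"rotation": [0,0,0]},{"travel": [0.08,0.006,0],"rotation": [0,0,0]},{"travel": [0.08,0.006,0],"rotation": [0,0,0]},{"travel": [0.08,0.006,0],"rotation": [0,0,0]},{"travel": [0.06,0.004,0],"rotation": [0,0,0]},{"travel": [0.03,0.002,0],"rotation": [0,0,0]},{"travel": [0.01,0,0],"rotation": [0,0,0]}]}}

```text
time: 7.73
ee_pos: [0.458, -0.2457, 0.421]
ee_rot: [[-0.902, -0.433, -0.001], [-0.433, 0.902, 0.0], [0.001, 0.001, -1.0]]
force: [0.3, 0.4, -1.3]
width: 0.0256
grasp_force: 49.2
```

Request:
{"api": "jog_arm", "payload": {"series": [{"travel": [0,0,0],"rotation": [0,0,0]},{"travel": [0,0,0],"rotation": [0,0,0]},{"travel": [0,0,0],"rotation": [0,0,0]}]}}

```text
time: 7.98
ee_pos: [0.4602, -0.2451, 0.4212]
ee_rot: [[-0.901, -0.434, -0.0], [-0.434, 0.901, 0.0], [-0.0, 0.0, -1.0]]
force: [0.1, 0.8, -2.5]
width: 0.0259
grasp_force: 49.2
```

```bash
python3 go.py .459 -.2455 .408
```

```text
t 7.9833 j [-0.49   0.227  0.014  1.358  0.    -0.939] pos [ 0.4602 -0.2451  0.4212] yaw y 115.75 z [-0.e+00  2.e-04 -1.e+00] w 0.0259 gf 49.2 F [ 0.1  0.8 -2.5]
tool shift/0.3 [0.004  0.0006 0.044 ]
```

Request:
{"api": "jog_arm", "payload": {"series": [{"travel": [0.004,0,0.01],"rotation": [0,0,0]},{"travel": [0,0,0.01],"rotation": [0,0,0]},{"travel": [0,0,0.01],"rotation": [0,0,0]},{"travel": [0,0,0.01],"rotation": [0,0,0]},{"travel": [0,0,0],"rotation": [0,0,0]},{"travel": [0,0,0],"rotation": [0,0,0]},{"travel": [0,0,0],"rotation": [0,0,0]},{"travel": [0,0,0],"rotation": [0,0,0]},{"travel": [0,0,0],"rotation": [0,0,0]},{"travel": [0,0,0],"rotation": [0,0,0]},{"travel": [0,0,0],"rotation": [0,0,0]},{"travel": [0,0,0],"rotation": [0,0,0]}]}}

```text
time: 8.98
ee_pos: [0.4582, -0.2459, 0.4096]
ee_rot: [[-0.901, -0.434, 0.0], [-0.434, 0.901, -0.0], [0.0, -0.0, -1.0]]
force: [-0.2, 0.4, -2.1]
width: 0.026
grasp_force: 49.3
```

```bash
python3 go.py .459 -.2455 .408; python3 - <<'E'
from h import *
m=camera_model("side");p,d=camera("side");P=cloud(m,d)
S=(d>0)&(np.hypot(P[...,0]-.459,P[...,1]+.245)<.06)
s=S&(P[...,2]>.14)&(P[...,2]<.2);print(P[s][:,2].min(),P[s].mean(0),np.round(cv2.minAreaRect(P[s][:,:2].astype(np.float32)*1000)[0],1))
s=S&(P[...,2]>.2)&(P[...,2]<.2135);print(cv2.minAreaRect(P[s][:,:2].astype(np.float32)*1000))
s=S&(P[...,2]>.104)&(P[...,2]<.118);print('lid',cv2.minEnclosingCircle(P[s][:,:2].astype(np.float32)*1000),s.sum())
cv2.imwrite("pics/s5.png",cv2.resize(p[120:340,160:400],(600,550)))
E
```

```text
t 8.9833 j [-0.492  0.228 -0.015  1.328 -0.    -0.941] pos [ 0.4582 -0.2459  0.4096] yaw y 115.71 z [ 0.e+00 -2.e-04 -1.e+00] w 0.026 gf 49.3 F [-0.2  0.4 -2.1]
tool shift/0.3 [-0.0029 -0.      0.0053]
0.16537771325760192 [ 0.46065948 -0.26318324  0.1850078 ] [ 458.2 -247.1]
((457.5411376953125, -246.9779052734375), (49.178428649902344, 42.52849578857422), 25.236785888671875)
lid ((459.6995849609375, -246.4716033935547), 36.58594512939453) 849
```

View pics/s5.png

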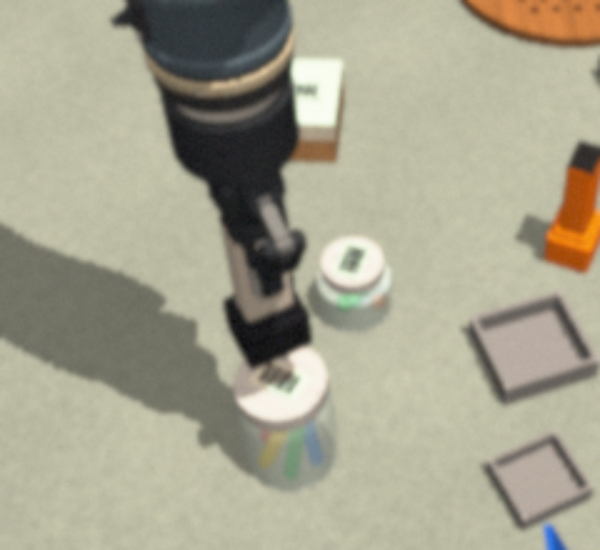

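Request:
{"api": "jog_arm", "payload": {"series": [{"travel": [0,0,0],"rotation": [0,0,0]},{"travel": [0,0,0],"rotation": [0,0,0]},{"travel": [0,0,0],"rotation": [0,0,0]},{"travel": [0,0,0],"rotation": [0,0,0]},{"travel": [0,0,0],"rotation": [0,0,0]},{"travel": [0,0,0],"rotation": [0,0,0]},{"travel": [0,0,0],"rotation": [0,0,0]},{"travel": [0,0,0],"rotation": [0,0,0]},{"travel": [0,0,0],"rotation": [0,0,0]},{"travel": [0,0,0],"rotation": [0,0,0]},{"travel": [0,0,0],"rotation": [0,0,0]},{"travel": [0,0,0],"rotation": [0,0,0]}]}}

```text
time: 10.03
ee_pos: [0.4582, -0.2459, 0.4095]
ee_rot: [[-0.901, -0.434, -0.0], [-0.434, 0.901, -0.0], [0.0, -0.0, -1.0]]
force: [0.2, 0.2, -1.4]
width: 0.0253
grasp_force: 49.3
```

The side view shows the scanner upright about 5 cm above the tall jar's lid (280,385) and centred on it. Next is a few more hold rows, then the return to the tray, whose centre I'll re-measure.

Request:
{"api": "jog_arm", "payload": {"series": [{"travel": [0,0,0],"rotation": [0,0,0]},{"travel": [0,0,0],"rotation": [0,0,0]},{"travel": [0,0,0],"rotation": [0,0,0]},{"travel": [0,0,0],"rotation": [0,0,0]},{"travel": [0,0,0],"rotation": [0,0,0]},{"travel": [0,0,-0.02],"rotation": [0,0,0]},{"travel": [0,0,-0.02],"rotation": [0,0,0]}]}}

```text
time: 10.62
ee_pos: [0.4581, -0.2458, 0.4218]
ee_rot: [[-0.901, -0.434, -0.001], [-0.434, 0.901, 0.0], [0.0, 0.0, -1.0]]
force: [-0.0, -0.3, -1.9]
width: 0.0257
grasp_force: 49.1
```

```bash
python3 - <<'E'
from h import *
for n in("side","top"):
    m=camera_model(n);p,d=camera(n);P=cloud(m,d)
    S=(d>0)&(np.hypot(P[...,0]-.67,P[...,1]+.16)<.075)
    s=S&(P[...,2]>.014)&(P[...,2]<.035)
    if s.sum()>50:
        c=P[s][:,:2].astype(np.float32)*1000; print(n,s.sum(),cv2.minAreaRect(c))
E
python3 go.py .6705 -.1597 .42
```

```text
side 576 ((669.58837890625, -159.05955505371094), (89.4417953491211, 84.30029296875), 16.097827911376953)
top 377 ((670.1340942382812, -158.6209259033203), (89.17214965820312, 82.61112976074219), 16.384111404418945)
t 10.7167 j [-0.492  0.224  0.014  1.359 -0.    -0.941] pos [ 0.4585 -0.246   0.4229] yaw y 115.71 z [ 0.0018 -0.0011 -1.    ] w 0.0253 gf 49.4 F [-0.  -0.9 -2.5]
tool shift/0.3 [-0.7616 -0.0474  0.0106]
```

Request:
{"api": "jog_arm", "payload": {"series": [{"travel": [-0.03,-0.002,0],"rotation": [0,0,0]},{"travel": [-0.06,-0.004,0],"rotation": [0,0,0]},{"travel": [-0.08,-0.005,0],"rotation": [0,0,0]},{"travel": [-0.08,-0.005,0],"rotation": [0,0,0]},{"travel": [-0.08,-0.005,0],"rotation": [0,0,0]},{"travel": [-0.08,-0.005,0],"rotation": [0,0,0]},{"travel": [-0.08,-0.005,0],"rotation": [0,0,0]},{"travel": [-0.08,-0.005,0],"rotation": [0,0,0]},{"travel": [-0.08,-0.005,0],"rotation": [0,0,0]},{"travel": [-0.06,-0.004,0],"rotation": [0,0,0]},{"travel": [-0.04,-0.002,0],"rotation": [0,0,0]},{"travel": [-0.01,0,0],"rotation": [0,0,0]}]}}

```text
time: 11.72
ee_pos: [0.6719, -0.1583, 0.4201]
ee_rot: [[-0.9, -0.435, -0.001], [-0.435, 0.9, 0.001], [0.0, 0.001, -1.0]]
force: [-0.6, -0.5, -3.1]
width: 0.0257
grasp_force: 49.3
```

Request:
{"api": "jog_arm", "payload": {"series": [{"travel": [0,0,0],"rotation": [0,0,0]},{"travel": [0,0,0],"rotation": [0,0,0]},{"travel": [0,0,0],"rotation": [0,0,0]},{"travel": [0,0,0],"rotation": [0,0,0]}]}}

```text
time: 12.05
ee_pos: [0.6691, -0.1601, 0.4219]
ee_rot: [[-0.901, -0.433, 0.0], [-0.433, 0.901, -0.0], [-0.0, -0.0, -1.0]]
force: [-0.3, 0.2, -1.6]
width: 0.0255
grasp_force: 49.3
```

```bash
python3 go.py .670 -.160 .2487
```

```text
t 12.05 j [-0.235  0.533  0.486  1.523 -0.    -0.683] pos [ 0.6691 -0.1601  0.4219] yaw y 115.67 z [ 1.e-04 -2.e-04 -1.e+00] w 0.0255 gf 49.3 F [-0.3  0.2 -1.6]
tool shift/0.3 [-0.0029 -0.0009  0.5775]
```

Descend to about 6 mm above the floor (0.557), then slowly to contact.

Request:
{"api": "jog_arm", "payload": {"series": [{"travel": [0,0,0.02],"rotation": [0,0,0]},{"travel": [0,0,0.05],"rotation": [0,0,0]},{"travel": [0,0,0.06],"rotation": [0,0,0]},{"travel": [0,0,0.06],"rotation": [0,0,0]},{"travel": [0,0,0.06],"rotation": [0,0,0]},{"travel": [0,0,0.06],"rotation": [0,0,0]},{"travel": [0,0,0.06],"rotation": [0,0,0]},{"travel": [0,0,0.06],"rotation": [0,0,0]},{"travel": [0,0,0.06],"rotation": [0,0,0]},{"travel": [0,0,0.04],"rotation": [0,0,0]},{"travel": [0,0,0.02],"rotation": [0,0,0]},{"travel": [0,0,0],"rotation": [0,0,0]}]}}

```text
time: 13.05
ee_pos: [0.6689, -0.1598, 0.255]
ee_rot: [[-0.901, -0.433, -0.002], [-0.433, 0.901, 0.0], [0.002, 0.001, -1.0]]
force: [-0.1, 0.4, -2.6]
width: 0.0254
grasp_force: 49.2
```

Request:
{"api": "jog_arm", "payload": {"series": [{"travel": [0,0,0.004],"rotation": [0,0,0]},{"travel": [0,0,0.004],"rotation": [0,0,0]},{"travel": [0,0,0.004],"rotation": [0,0,0]},{"travel": [0,0,0],"rotation": [0,0,0]},{"travel": [0,0,0],"rotation": [0,0,0]},{"travel": [0,0,0],"rotation": [0,0,0]}]}}

```text
time: 13.55
ee_pos: [0.6698, -0.1597, 0.2533]
ee_rot: [[-0.901, -0.434, 0.001], [-0.434, 0.901, -0.0], [-0.0, -0.0, -1.0]]
force: [0.6, 1.1, -2.4]
width: 0.0259
grasp_force: 49.2
```

```bash
python3 go.py .670 -.160 .2487
```

```text
t 13.55 j [-0.234  0.591  0.154  1.133 -0.    -0.683] pos [ 0.6698 -0.1597  0.2533] yaw y 115.71 z [ 5.e-04 -2.e-04 -1.e+00] w 0.0259 gf 49.2 F [ 0.6  1.1 -2.4]
tool shift/0.3 [-0.     -0.0011  0.0154]
```

Request:
{"api": "jog_arm", "payload": {"series": [{"travel": [0,0,0.004],"rotation": [0,0,0]},{"travel": [0,0,0.003],"rotation": [0,0,0]},{"travel": [0,0,0.003],"rotation": [0,0,0]},{"travel": [0,0,0.003],"rotation": [0,0,0]},{"travel": [0,0,0],"rotation": [0,0,0]},{"travel": [0,0,0],"rotation": [0,0,0]},{"travel": [0,0,0],"rotation": [0,0,0]}]}}

```text
time: 14.13
ee_pos: [0.6698, -0.1597, 0.249]
ee_rot: [[-0.901, -0.434, -0.0], [-0.434, 0.901, -0.0], [0.0, -0.0, -1.0]]
force: [0.1, -0.9, -1.5]
width: 0.0256
grasp_force: 49.3
```

Request:
{"api": "jog_arm", "payload": {"series": [{"travel": [0,0,0.003],"rotation": [0,0,0]},{"travel": [0,0,0],"rotation": [0,0,0]},{"travel": [0,0,0],"rotation": [0,0,0]},{"travel": [0,0,0],"rotation": [0,0,0]}]}}

```text
time: 14.47
ee_pos: [0.6697, -0.1597, 0.2488]
ee_rot: [[-0.901, -0.434, 0.001], [-0.434, 0.901, -0.0], [-0.0, -0.0, -1.0]]
force: [-2.4, 1.2, 5.3]
width: 0.0257
grasp_force: 50.1
```

Contact confirmed (+5.3 N). Releasing to a partial opening.

Request:
{"api": "jog_arm", "payload": {"series": [{"travel": [0,0,0],"rotation": [0,0,0]},{"travel": [0,0,0],"rotation": [0,0,0]},{"travel": [0,0,0],"rotation": [0,0,0]},{"travel": [0,0,0],"rotation": [0,0,0]},{"travel": [0,0,0],"rotation": [0,0,0]},{"travel": [0,0,0],"rotation": [0,0,0]},{"travel": [0,0,0],"rotation": [0,0,0]},{"travel": [0,0,0],"rotation": [0,0,0]}], "grip": -0.4}}

```text
time: 15.13
ee_pos: [0.6698, -0.1597, 0.2481]
ee_rot: [[-0.901, -0.434, -0.0], [-0.434, 0.901, -0.0], [0.0, -0.0, -1.0]]
force: [0.9, -0.5, -0.5]
width: 0.0596
grasp_force: 0.0
```

Request:
{"api": "jog_arm", "payload": {"series": [{"travel": [0,0,-0.03],"rotation": [0,0,0]},{"travel": [0,0,-0.06],"rotation": [0,0,0]},{"travel": [0,0,-0.06],"rotation": [0,0,0]},{"travel": [0,0,-0.06],"rotation": [0,0,0]},{"travel": [0,0,-0.06],"rotation": [0,0,0]},{"travel": [0,0,-0.06],"rotation": [0,0,0]},{"travel": [0,0,-0.06],"rotation": [0,0,0]},{"travel": [0,0,-0.06],"rotation": [0,0,0]},{"travel": [0,0,-0.05],"rotation": [0,0,0]},{"travel": [0,0,0],"rotation": [0,0,0]},{"travel": [0,0,0],"rotation": [0,0,0]},{"travel": [0,0,0],"rotation": [0,0,0]}]}}

```text
time: 16.13
ee_pos: [0.6696, -0.1596, 0.3976]
ee_rot: [[-0.901, -0.434, -0.001], [-0.434, 0.901, 0.0], [0.001, 0.0, -1.0]]
force: [-0.3, 0.1, -0.8]
width: 0.0596
grasp_force: 0.0
```

```bash
python3 - <<'E'
from h import *
m=camera_model("side");p,d=camera("side");P=cloud(m,d)
S=(d>0)&(np.hypot(P[...,0]-.67,P[...,1]+.16)<.04)
for lo,hi in((.042,.055),(.126,.14)):
    s=S&(P[...,2]>lo)&(P[...,2]<hi);print(s.sum(),cv2.minAreaRect(P[s][:,:2].astype(np.float32)*1000),np.median(P[s][:,2]))
s=(d>0)&(np.hypot(P[...,0]-.459,P[...,1]+.245)<.06)&(P[...,2]>.104)&(P[...,2]<.118);print('lid',cv2.minEnclosingCircle(P[s][:,:2].astype(np.float32)*1000))
cv2.imwrite("pics/s6.png",cv2.resize(p[120:340,200:440],(600,550)))
E
```

```text
159 ((666.4937744140625, -172.2891387939453), (35.328372955322266, 54.35384750366211), 79.0624008178711) 0.04799556083754595
206 ((668.6060791015625, -159.66259765625), (35.14735794067383, 26.696552276611328), 27.65428924560547) 0.13272190264018974
lid ((458.88037109375, -245.0458984375), 36.9188346862793)
```

View pics/s6.png

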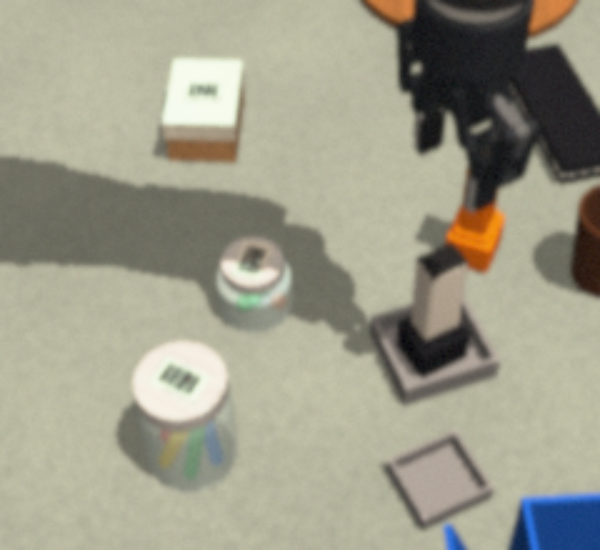

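The scanner stands upright in its tray at (435,330), the gripper is clear above it, and the jar is where it was. Handing in.

```bash
python3 -c "
from station import ticket
print(ticket.hand_in())"
```

```text
the job is handed in; nothing more can be done
None
```

The job is handed in, with no verdict returned: I held the scanner about 5 cm over the tall jar's label for about 2 s, then set it back upright in its tray and let go, and the last picture shows the jar where it stood.

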